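# Close up the gas sampling unit and hold its door down on the gasket

### The arm

A 6-joint arm with a two-finger parallel gripper is mounted at the origin on the work surface. World frame = base frame: x ahead of the robot, y to its left, z up, the work surface at z = 0. Lengths are in m, angles in rad, forces in N, time in s.
With the tool pointing down it reaches from about 0.325 to 0.875 m from the base axis. Payload 4.4 kg.
Tool frame: the origin (TCP) lies at the very end of the fingers, on their centre line; the grasp point (between the pads) lies 19 mm behind it; z points along the fingers, y is the line along which they close (so a half turn about z gives the same grasp; the last joint's range is limited). The gripper opens to 85 mm and grips with 20 to 120 N. Pads are 22 mm wide; open, the fingers measure 114 mm over their backs; the gripper's body (76 mm by 85 mm) begins 54 mm behind the grasp point. The pads swing forward as they close: fully open they stand 13 mm farther back than shut.
Start: joints at [0.968, 0.207, 1.542, -0, 1.393, -0.15], TCP at [0.252, 0.517, 0.231] pointing down, gripper open.
Joint ranges: [-2.73, 2.73], [-0.86, 2.22], [0.23, 2.46], [-1.11, 4.25], [0.08, 2.63], [-2.82, 2.82]. Speed limits (rad/s): [2.79, 2.79, 3.14, 3.14, 3.14, 3.14].

### API

Orientations are given as a unit quaternion [w, x, y, z].
In Python, from cell import arm, capture, camera_params, ticket gives the robot as it stands. The module is installed in compiled form; this text tells all that it offers.
- The arm moves only by the shell command python3 -m inch 'ROWS' [OPENING]. ROWS is JSON, a list of rows, each a list of 4 numbers: the shift along the tool's x, y, z in m, then the turn about the tool's z in rad. In form: [[tx, ty, tz, roll], ...]. A call has 1 to 12 rows; each row is the pose to reach, as a shift and turn from the pose commanded when the call began, along the tool's axes at that moment; what a row does not reach only later rows make up. A row lasts 1/8 s, in which the tool goes at most 62.5 mm and 10.7 degrees, less where a joint would pass 70% of its speed; a pose out of reach is approached as far as the arm can. A call with a gripper value outside its range is refused whole. OPENING is the closure, from 0 (fully open) to 1 (shut), set as the call begins (- or left out, the last holds). The fingers move at their own pace and stop on an object; the grip force is fixed at half the most. Time passes only in rows, so rows that repeat a pose let the fingers close. It gives the time, the measured TCP pose, the force, the opening and the grip force at its end, in the units of the state.
- arm.state(): the state, without advancing time (a new reading comes with each control period).
- capture(name): name is "side" or "top"; returns the picture (480x640x3 uint8, red, green, blue); there is no depth.
- camera_params(name): a dict with "fx", "fy", "cx", "cy" (pixels), "dist" ([k1, k2, p1, p2, k3] as OpenCV has them; the pictures are not rectified), "origin" and "rotation" of the camera in the world. Camera axes: x right, y down, z forward; pixel columns grow to the right and rows downward; lengths in m; the calibration is good to about 2 mm. A picture is of the moment at which its call begins. camera_params takes no time and is no camera call.
- ticket.sign_off(): hands the job in; it is judged then, once.
The state is a dict: "clock": time; "joints": joint angles; "qvel": joint speeds; "effort": joint torques, N m; "tool_pos": TCP position; "ee_rot": TCP orientation; "wrist_force": force on the tool from outside, world axes, zero at the start; "torque": the same for the moment, N m; "grip_width": opening from 0.0 (shut) to 1.0 (fully open); "finger_force": force on a finger pad.
Only numpy, scipy, OpenCV 4.12 (cv2) and the standard library are available. Lean on these libraries where they do the work, as an engineer would, in place of code of your own. Each camera call takes 0.05 s, during which the arm holds its last target. There are 200 camera calls.

### The job

The filter canister inside the opened gas sampling unit still wears its loose transport lid: tip the lid up by its tab, lift it off and lay it, without dropping it, on the cutting mat in a clear place. Turn the quarter-turn wing fastener on the unit's frame until it lines up with the slot in the door, then swing the door shut over it and press the door down flush on the frame against its springy gasket. Finish while still holding the door pressed flush (a colleague will lock the fastener, so leave it in line with the slot), and leave the other things on the bench where they are.

Things in the scene. Friction and masses are not known exactly. Their poses are not given: they have to be found in the camera images.
- case: Grey gas sampling unit lying on its back, fixed: an open box 220 (its x) x 200 (its y) x 99 mm high; origin under its centre, z up. Its door is hinged along the -y wall and stands open. The bay spans x -96..96, y -88..56 mm and holds a fixed filter canister, with electronics under 40 mm high at its -x side. The +y side of the frame is a 44 mm wide flat with the fastener. A gasket lines the frame.
- canister_rim (a point): Centre of the filter canister's flat top rim (radius 28 mm), at x = 30, y = -17, z = 92 mm of the case, 7 mm below the frame's top.
- lid: Loose white plastic lid, radius 33 mm: a 4 mm disc with an 8 mm skirt that hangs with 2.5 mm play round the canister's rim. Origin: centre of the skirt's lower edge. An upright pull tab stands on the disc near its +y edge: 24 (lid x) x 8 (lid y) x 18 mm tall, centred at lid (0, 24) mm, from 12 to 30 mm above the origin. About 50 g. While the lid is on, its tab keeps the door from shutting.
- fastener (a joint): Steel quarter-turn wing fastener, upright at x = 0, y = 78 mm of the case. Angle in rad, growing anticlockwise from above. 0: wing along the case's y, across the slot; 1.571: wing along the case's x, in line with the door's slot, with a stop there. Starts at 0.1 to 0.6. Turns stiffly (0.05 N m) and stays where it is left. Out of line, the door lands on it and cannot shut.
- fastener_top (a point): Centre of the top of the fastener's wing, on its axis, 22 mm above the frame's top. The wing is 34 mm long, 9 mm thick and 17 mm tall, on a 5 mm neck that leaves its underside 5 mm above the frame.
- cover (a joint): Opening angle of the door in rad: 0 is shut, flush on the frame; 1.7 to 1.95 at the start, leaning back past upright (stop at 1.95). The hinge is stiff (0.25 N m): the door stays where it is left. In the last 0.03 rad the gasket pushes back harder and harder: flush takes about 7 N near the free edge, and let go, the door springs up again by some 5 mm.
- cover_hinge (a point): Hinge of the grey door, a plate 220 x 200 x 4 mm. Origin: middle of the hinge line (case x 0, y -100, z 100 mm). Its x runs along the hinge (the case's x), its y from the hinge to the free edge at y = 200 mm, its z along the outward normal: inner face at z = 0, outer face at z = 4 mm. When shut its axes are the case's.
- cover_slot (a point): Centre of the door's slot on its outer face, at door (0, 178) mm; the slot is 42 mm along door x and 16 mm along door y, right through, in a thin steel surround. When the door is shut the fastener's wing sticks up 17 mm through it.
- mat: Grey cutting mat, fixed, 340 mm (its x) x 220 mm (its y), 3 mm thick, with a grid of fine lines; origin at the centre of its underside, so its top is at z = 3 mm. The tray and one detector lie towards its two x ends and the screwdriver along its +y edge; its middle is clear.
- detector_a: Yellow handheld gas detector, 60 x 112 x 32 mm, lying on the mat towards one of its x ends; origin at the centre of its underside. Bystander.
- detector_b: A second, equal detector, 60 x 112 x 32 mm, on the bench beyond the case and the mat. Bystander.
- tray: Black open parts tray, 80 x 110 x 18 mm, on the mat towards its other x end; origin at the centre of its underside. Bystander.
- screwdriver: Black-handled screwdriver, 170 mm long along its x, 26 mm thick, lying along the mat's +y edge; origin under its middle. Bystander.
- wrench: Steel open-ended spanner, 150 mm long along its x, 8 mm thick, on the bench to the left of the mat. Bystander.
- gas_bottle: Upright aluminium test gas bottle, radius 36 mm, 200 mm tall, on the bench beyond the case; origin at the centre of its underside. Bystander.
- regulator: Small brass regulator with gauge, about 50 x 40 x 62 mm, standing on the bench beyond the mat; origin at the centre of its underside. Bystander.
Mind the look-alikes: they are no part of the job. Of the things that look like the lid, the middle-sized one is meant.

How it is judged:
On the way:
1. the lid lies on the mat and the fastener is in line with the slot, with the door still open (x of lid in the frame of mat between -0.165 and 0.165 m and y of lid in the frame of mat between -0.105 and 0.105 m and height (world z) of lid below 0.035 m and linear speed of lid below 0.03 m/s and contact force between each of the arm, the fingers and lid below 0.1 N and value of joint fastener above 1.45 rad and value of joint cover above 0.3 rad), for 0.2 s.
At the end, for the whole second after the job is handed in: Door within 0.012 rad of shut (2.4 mm at its free edge) with the robot pressing on it by more than 3 N; fastener within 0.12 rad of in line with the slot; lid at rest on the cutting mat (centre over the mat, under 35 mm high), not touched by the robot (value of joint cover below 0.012 rad and contact force between any of the fingers, the arm and cover above 3 N and value of joint fastener above 1.45 rad and x of lid in the frame of mat between -0.165 and 0.165 m and y of lid in the frame of mat between -0.105 and 0.105 m and height (world z) of lid below 0.035 m and linear speed of lid below 0.03 m/s and contact force between each of the arm, the fingers and lid below 0.1 N); the arm keeps its last pose, push and grip.
It fails at once if the lid is dropped or thrown (faster than 0.9 m/s with nothing holding it) (linear speed of lid above 0.9 m/s and contact force between the fingers and lid below 0.1 N).
It fails at once if a bystander is pushed more than 40 mm from its place (distance of any of detector_a, detector_b, tray, screwdriver, wrench, gas_bottle, regulator from where it was at the start of the episode above 0.04 m).
It also fails if it takes over 67 s, if anything falls off the work surface, if the arm or the gripper's body presses on something with over 40 N, if the wrist force passes 120 N, or if a joint passes its speed limit or range.

## Working session

There is one attempt and no reset: what is moved stays moved. The work goes in short steps, Python scripts to look and compute and a shell command to move; the robot and the scene stay as the last step left them, time stands still between calls to the robot, and variables do not carry over. Pictures are saved under pics/ and viewed, at most 10 in all, crops included, and the job is handed in when it is done.

```bash
mkdir -p pics
python3 - <<'E'
from cell import arm,capture,camera_params
import cv2
print(arm.state())
for n in("side","top"):
    cv2.imwrite(f"pics/{n}0.png",capture(n)[:,:,::-1]); print(camera_params(n))
E
```

```text
{'clock': 0.0, 'joints': array([ 9.67468307e-01,  2.07424847e-01,  1.54296209e+00,  7.70046355e-06,
        1.39353113e+00, -1.50513766e-01]), 'qvel': array([-1.10141452e-04,  3.68649426e-05,  9.57250869e-04, -6.71759922e-04,
        1.27400294e-04, -1.69350602e-04]), 'effort': array([ 7.77577316e-05, -3.83033502e+01, -2.91597462e+01, -2.16136937e-04,
        1.03179587e-02, -1.59779023e-05]), 'tool_pos': array([0.25113532, 0.51640367, 0.23011918]), 'ee_rot': array([-4.31467237e-04,  2.24478314e-01,  9.74478391e-01, -1.07969065e-03]), 'wrist_force': array([0.47232439, 0.16271459, 0.12817266]), 'torque': array([-0.05202735,  0.01702399, -0.01756415]), 'finger_force': 0.0, 'grip_width': 0.9996728482883672}
{'fx': 439.5689438623902, 'fy': 439.5689438623902, 'cx': 319.53327395567095, 'cy': 235.4649978921203, 'dist': array([-0.09050659,  0.        ,  0.        ,  0.        ,  0.        ]), 'origin': array([ 0.98543051, -0.60836282,  0.67670972]), 'rotation': array([-0.44845859,  0.85142918,  0.23607106, -0.13499516])}
{'fx': 560.7578210175665, 'fy': 560.7578210175665, 'cx': 319.6199372373455, 'cy': 242.1403683473804, 'dist': array([0.03126555, 0.        , 0.        , 0.        , 0.        ]), 'origin': array([0.45587762, 0.09781062, 1.48303802]), 'rotation': array([-0.01874287,  0.70930776, -0.70424316,  0.02393272])}
```

View pics/side0.png

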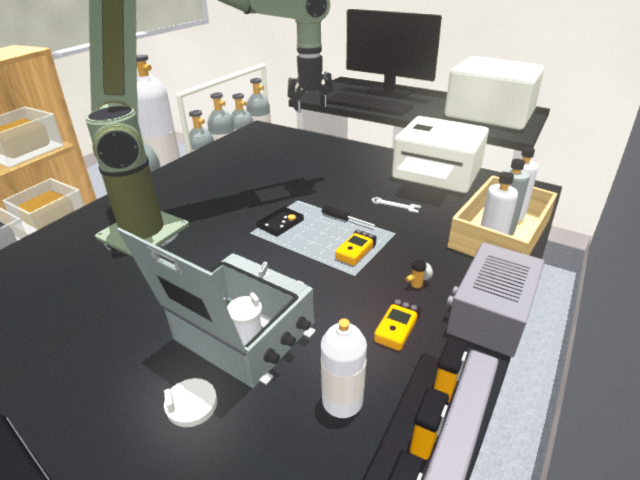

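View pics/top0.png

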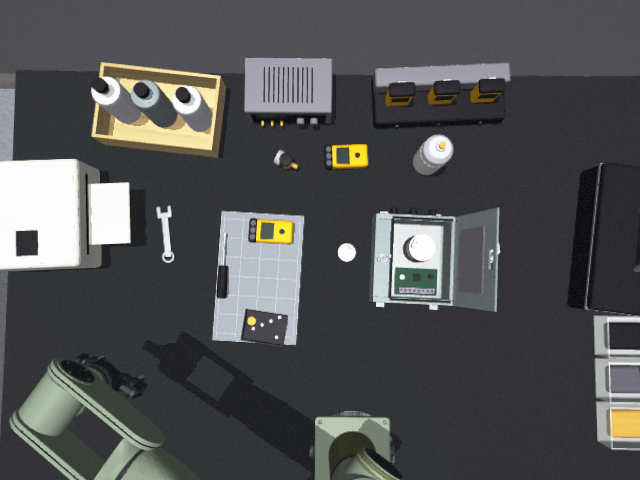

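The top view shows the case at (370-455, 210-308), its hinge to the right (world -y), the lid at (421,248), the wing at (383,258) and the mat at (215-303, 212-345). There is a small decoy at (347,252), and a large one at (190,402) in the side view. I'll zoom in next.

```bash
cat > h.py <<'E'
import numpy as np,cv2
from scipy.spatial.transform import Rotation as R
from cell import arm,capture,camera_params
def cam(n):
    p=camera_params(n);K=np.array([[p['fx'],0,p['cx']],[0,p['fy'],p['cy']],[0,0,1]])
    q=p['rotation'];return K,p['dist'],p['origin'],R.from_quat([*q[1:],q[0]]).as_matrix()
def ray(n,uv):
    K,d,o,M=cam(n);u=cv2.undistortPoints(np.array([[uv]],float),K,d)[0,0]
    return o,M@np.array([*u,1])
def onz(n,uv,z):
    o,r=ray(n,uv);return o+r*(z-o[2])/r[2]
def proj(n,P):
    K,d,o,M=cam(n);P=(np.atleast_2d(P)-o)@M
    return cv2.projectPoints(P,np.zeros(3),np.zeros(3),K,d)[0][:,0]
def tri(a,b):
    (o1,r1),(o2,r2)=ray("top",a),ray("side",b)
    s=np.linalg.lstsq(np.c_[r1,-r2],o2-o1,rcond=None)[0]
    p,q=o1+s[0]*r1,o2+s[1]*r2
    return (p+q)/2,np.linalg.norm(p-q)
def Rt(q): return R.from_quat([*q[1:],q[0]]).as_matrix()
E
python3 - <<'E'
import cv2
t=cv2.imread("pics/top0.png")[200:320,360:510];s=cv2.imread("pics/side0.png")[220:420,120:340]
cv2.imwrite("pics/tc.png",cv2.resize(t,None,fx=5,fy=5,interpolation=cv2.INTER_CUBIC))
cv2.imwrite("pics/sc.png",cv2.resize(s,None,fx=3,fy=3,interpolation=cv2.INTER_CUBIC))
E
```

```text
(no output)
```

View pics/tc.png

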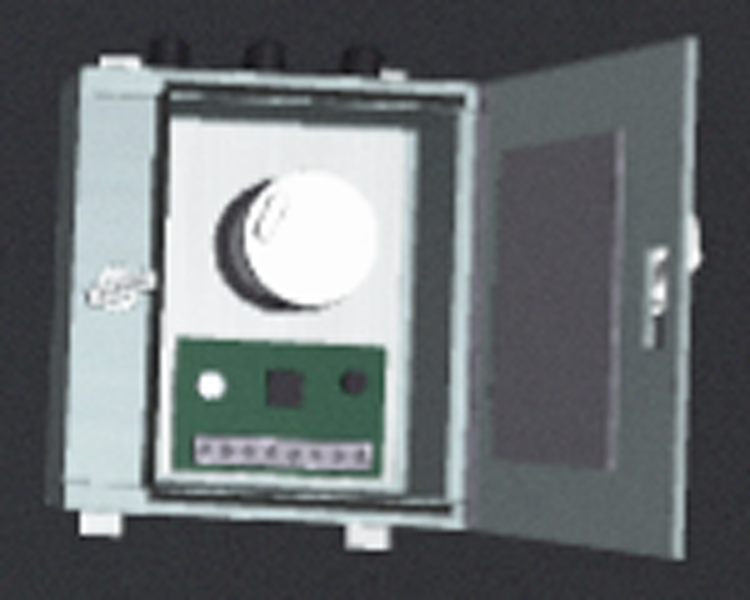

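View pics/sc.png

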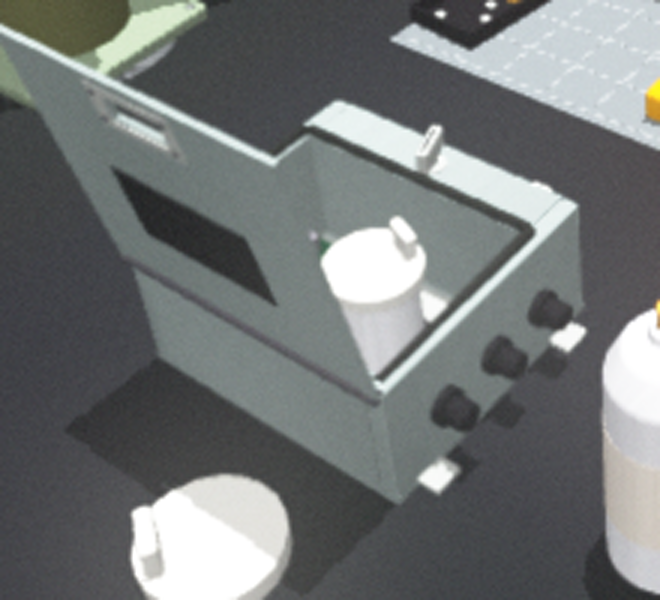

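```bash
cat > m.py <<'E'
from h import *
t=cv2.imread("pics/top0.png"); f=lambda u,v:(360+u/5,200+v/5)
# case: frame corners
px=[f(80,70),f(66,505),f(468,525),f(480,85)]
W=np.array([onz("top",p,.099)[:2] for p in px])
L=np.array([[.11,.1],[-.11,.1],[-.11,-.1],[.11,-.1]])
w0=W.mean(0);H=L.T@(W-w0);yaw=np.arctan2(H[0,1]-H[1,0],H[0,0]+H[1,1])
C=np.array([[np.cos(yaw),-np.sin(yaw)],[np.sin(yaw),np.cos(yaw)]])
print("case",w0,"yaw",yaw,"res",(L@C.T+w0-W)*1e3)
c2w=lambda x,y:w0+C@[x,y]
print("rim",c2w(.03,-.017),"fast",c2w(0,.078),"hinge",c2w(0,-.1))
# lid disc
g=t.min(2);m=(g>225).astype(np.uint8);m[:,:400]=0;m[:,442:]=0;m[:225]=0;m[264:]=0
c=max(cv2.findContours(m,0,2)[0],key=cv2.contourArea);print("lid ell",cv2.fitEllipse(c),onz("top",cv2.fitEllipse(c)[0],.096))
for nm,uv,z in(("tab a",f(281,200),.114),("tab b",f(262,242),.114),("w l",f(90,296),.121),("w r",f(155,281),.121)):print(nm,onz("top",uv,z))
print("tri tab",tri(f(274,217),(120+400/3,220+222/3)),"tri wing",tri(f(122,287),(120+433/3,220+132/3)))
print("tri free corner", tri(f(690,40),(120+272/3,220+165/3)))
# projections of known things back to check side
print("side rim px crop",(proj("side",[[*c2w(.03,-.017),.096]])-[120,220])*3,"fast",(proj("side",[[*c2w(0,.078),.121]])-[120,220])*3)
hs=cv2.cvtColor(t,cv2.COLOR_BGR2HSV)
m=((hs[...,2]>120)&(hs[...,1]<70)).astype(np.uint8);m[:,:205]=0;m[:,312:]=0;m[:205]=0;m[352:]=0
c=np.vstack([k for k in cv2.findContours(m,0,2)[0] if cv2.contourArea(k)>30])
b=cv2.boxPoints(cv2.minAreaRect(c));print("mat",b.round(1).tolist(),onz("top",b.mean(0),.003),[onz("top",q,.003)[:2].round(3) for q in b])
s=arm.state();print(s['tool_pos'],Rt(s['ee_rot']).round(3))
E
python3 m.py
python3 - <<'E'
import cv2,numpy as np
t=cv2.imread("pics/top0.png")
a=cv2.resize(t[225:267,398:446],None,fx=8,fy=8,interpolation=cv2.INTER_CUBIC).astype(float)
b=cv2.resize(t[238:278,368:408],None,fx=8.4,fy=8.4,interpolation=cv2.INTER_CUBIC).astype(float)
s=cv2.imread("pics/side0.png")[285:325,220:268]
s=cv2.resize(s,None,fx=8,fy=8.4,interpolation=cv2.INTER_CUBIC).astype(float)
g=lambda x:np.clip((x-120)*255/135,0,255)
a=a[:336];cv2.imwrite("pics/z.png",np.hstack([np.clip((a-200)*4.6,0,255)]+[g(b)]))
E
```

```text
case [ 0.49951376 -0.1470092 ] yaw -0.03458394814509961 res [[ 2.36553166  0.59212383]
 [-2.59547808  1.46820024]
 [-1.25848445 -1.0610173 ]
 [ 1.48843087 -0.99930677]]
rim [ 0.52890801 -0.16503635] fast [ 0.50221077 -0.06905585] hinge [ 0.49605605 -0.24694941]
lid ell ((414.30340576171875, 245.00936889648438), (40.97977828979492, 69.89393615722656), 90.92489624023438) [ 0.53435301 -0.14678512  0.096     ]
tab a [ 0.54564817 -0.14829025  0.114     ]
tab b [ 0.52499628 -0.1389312   0.114     ]
w l [ 0.49774925 -0.05405548  0.121     ]
w r [ 0.50527467 -0.08565361  0.121     ]
tri tab (array([ 0.53811769, -0.14359114,  0.11629105]), np.float64(0.00255644761974064)) tri wing (array([ 0.5046015 , -0.06716324,  0.1243171 ]), np.float64(0.0064058234502208915))
tri free corner (array([ 0.60382686, -0.28994396,  0.29362718]), np.float64(0.0009752875316575302))
side rim px crop [[369.106598   260.33640628]] fast [[424.29898994 136.45194934]]
mat [[211.8000030517578, 339.79998779296875], [219.89999389648438, 210.0], [303.79998779296875, 215.3000030517578], [295.6000061035156, 345.1000061035156]] [0.45084395 0.24928553 0.003     ] [array([0.288, 0.367]), array([0.629, 0.352]), array([0.616, 0.13 ]), array([0.276, 0.148])]
[0.25116394 0.51645781 0.23020931] [[-0.899  0.437 -0.001]
 [ 0.437  0.899 -0.002]
 [ 0.    -0.002 -1.   ]][ WARN:0@0.083] global loadsave.cpp:1063 imwrite_ Unsupported depth image for selected encoder is fallbacked to CV_8U.
```

View pics/z.png

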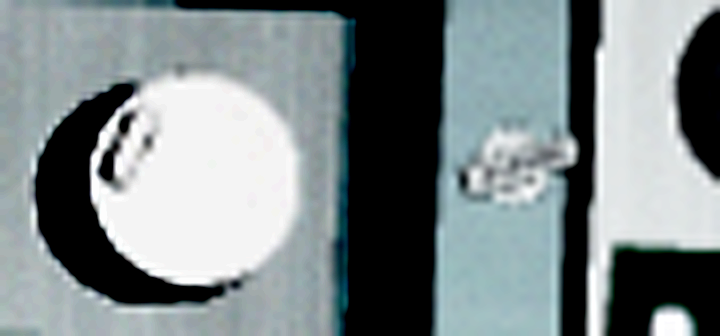

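The zoom shows the lid centred at top-view pixel (422.4,247.2) and the tab's top at (415.1,243.8), tilted about 22°. The wing centre is at (384,258).

```bash
cat >> h.py <<'E'
def go(p,ang=None):
    s=arm.state();M=Rt(s['ee_rot']);a=np.degrees(np.arctan2(M[1,1],M[0,1]))
    print("shift",(M.T@(np.array(p)-s['tool_pos'])).round(4),"tool y deg",a.round(1), "roll",None if ang is None else np.radians(a-ang).round(3),"dist",np.linalg.norm(np.array(p)-s['tool_pos']).round(3))
E
python3 - <<'E'
from h import *
l=onz("top",(422.4,247.25),.096);t=onz("top",(415.1,243.75),.114)
print(l,t,np.degrees(np.arctan2(*(t-l)[:2][::-1])),np.linalg.norm((t-l)[:2]))
print(proj("side",[t,[t[0],t[1],.096]]))
go([t[0],t[1],.16],67); go([t[0],t[1],.101],67)
E
```

```text
[ 0.52894164 -0.16681491  0.096     ] [ 0.53643483 -0.14556891  0.114     ] 70.5728916175073 0.02252865332714681
[[251.45406545 295.23238988]
 [252.45749241 302.18526083]]
shift [-0.5462 -0.4704  0.0711] tool y deg 64.1 roll -0.051 dist 0.724
shift [-0.5462 -0.4702  0.1301] tool y deg 64.1 roll -0.051 dist 0.732
```

```bash
python3 -m inch '[[-0.546,-0.471,0.05,-0.085],[-0.546,-0.471,0.05,-0.085],[-0.546,-0.471,0.05,-0.085],[-0.546,-0.471,0.05,-0.085],[-0.546,-0.471,0.05,-0.085],[-0.546,-0.471,0.05,-0.085],[-0.546,-0.471,0.05,-0.085],[-0.546,-0.471,0.05,-0.085],[-0.546,-0.471,0.05,-0.085],[-0.546,-0.471,0.05,-0.085],[-0.546,-0.471,0.05,-0.085],[-0.546,-0.471,0.05,-0.085]]' 0.5
python3 - <<'E'
from h import *
go([.537,-.145,.101],69)
E
```

```text
clock: 1.6
tool_pos: [0.5368, -0.1483, 0.1805]
ee_rot: [-0.0, 0.184, 0.983, -0.0]
wrist_force: [0.3, 1.3, 0.3]
grip_width: 0.5
finger_force: 0.0
shift [0.001  0.0032 0.0795] tool y deg 68.8 roll -0.004 dist 0.08
```

```bash
python3 -m inch '[[0,0,0.03,0],[0,0,0.05,0],[0,0,0.05,0]]'
python3 - <<'E'
from h import *
s=arm.state();print(s['tool_pos']);go([.537,-.145,.101],69)
a=capture("top")[215:275,380:460];b=capture("side")[255:345,200:300]
cv2.imwrite("pics/g1.png",np.hstack([cv2.resize(a,(440,400),interpolation=2),cv2.resize(b,(360,400),interpolation=2)])[:,:,::-1])
E
```

```text
clock: 1.98
tool_pos: [0.5344, -0.1446, 0.1287]
ee_rot: [-0.003, 0.183, 0.983, 0.001]
wrist_force: [-0.4, -0.7, -0.5]
grip_width: 0.503
finger_force: 0.0
[ 0.53439533 -0.14464324  0.12869332]
shift [-0.0027  0.0006  0.0277] tool y deg 68.9 roll -0.002 dist 0.028
```

View pics/g1.png

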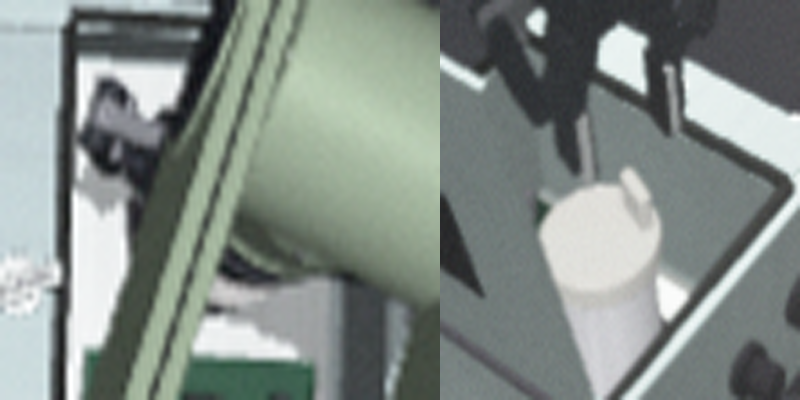

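The side view shows the fingers on both sides of the tab, whose top is at (630,172) in the crop, with their midpoint above it. I'll go down and close.

```bash
python3 -m inch '[[-0.002,0,0.015,0],[-0.002,0,0.026,0],[-0.002,0,0.026,0],[-0.002,0,0.026,0]]'; python3 -m inch '[[0,0,0,0],[0,0,0,0],[0,0,0,0],[0,0,0,0],[0,0,0,0],[0,0,0,0]]' 1
```

```text
clock: 2.58
tool_pos: [0.5384, -0.1461, 0.1053]
ee_rot: [-0.0, 0.183, 0.983, -0.0]
wrist_force: [-0.5, 0.5, 0.1]
grip_width: 0.502
finger_force: 0.0
clock: 3.32
tool_pos: [0.5391, -0.1451, 0.106]
ee_rot: [0.001, 0.183, 0.983, 0.001]
wrist_force: [0.7, 6.8, 3.8]
grip_width: 0.07
finger_force: 61.4
```

```bash
python3 -m inch '[[0,0,-0.005,0],[0,0,-0.010,0],[0,0,-0.02,0],[0,0,-0.04,0],[0,0,-0.07,0],[0,0,-0.08,0],[0,0,-0.08,0]]'
python3 - <<'E'
from h import *
b=capture("side")[200:350,170:330]
cv2.imwrite("pics/g2.png",cv2.resize(b,(640,600),interpolation=2)[:,:,::-1])
go([.45,.235,.19],69)
print(onz("top",(303,215),.003),onz("top",(296,345),.003))
E
```

```text
clock: 4.2
tool_pos: [0.5389, -0.1468, 0.1864]
ee_rot: [0.001, 0.183, 0.983, -0.001]
wrist_force: [1.3, 0.5, -2.1]
grip_width: 0.068
finger_force: 60.9
shift [ 0.2194  0.3241 -0.005 ] tool y deg 68.9 roll -0.001 dist 0.391
[0.61712018 0.13181506 0.003     ] [0.27579804 0.14707173 0.003     ]
```

View pics/g2.png

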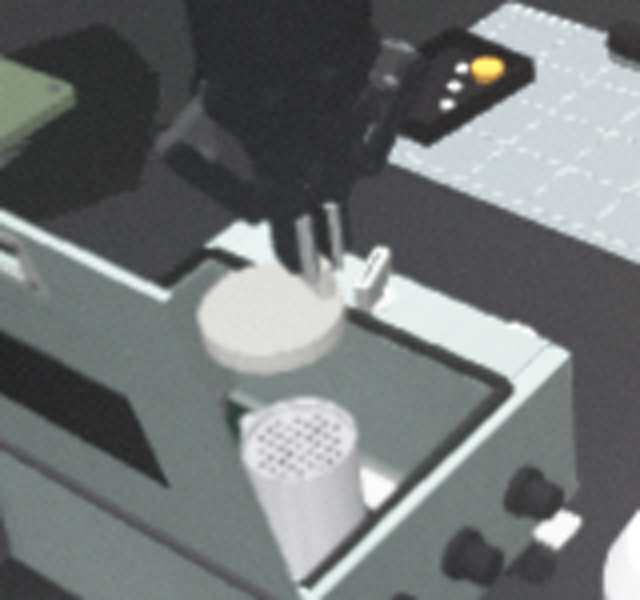

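```bash
python3 -m inch '[[0.228,0.352,0,0],[0.228,0.352,0,0],[0.228,0.352,0,0],[0.228,0.352,0,0],[0.228,0.352,0,0],[0.228,0.352,0,0],[0.228,0.352,0,0],[0.228,0.352,0,0],[0.228,0.352,0,0],[0.228,0.352,0,0]]'; python3 -m inch '[[0,0,0.05,0],[0,0,0.1,0],[0,0,0.13,0],[0,0,0.145,0],[0,0,0.145,0]]'
python3 - <<'E'
from h import *
print(arm.state()['tool_pos'])
cv2.imwrite("pics/p1.png",cv2.resize(capture("side")[170:300,230:410],(800,578),interpolation=2)[:,:,::-1])
E
```

```text
clock: 5.5
tool_pos: [0.4522, 0.263, 0.1846]
ee_rot: [-0.0, 0.184, 0.983, -0.001]
wrist_force: [0.2, 0.1, -1.4]
grip_width: 0.064
finger_force: 60.8
clock: 6.12
tool_pos: [0.452, 0.2634, 0.0397]
ee_rot: [-0.001, 0.184, 0.983, -0.001]
wrist_force: [0.2, 0.4, -0.5]
grip_width: 0.064
finger_force: 60.8
[0.45197335 0.26344863 0.03966114]
```

View pics/p1.png

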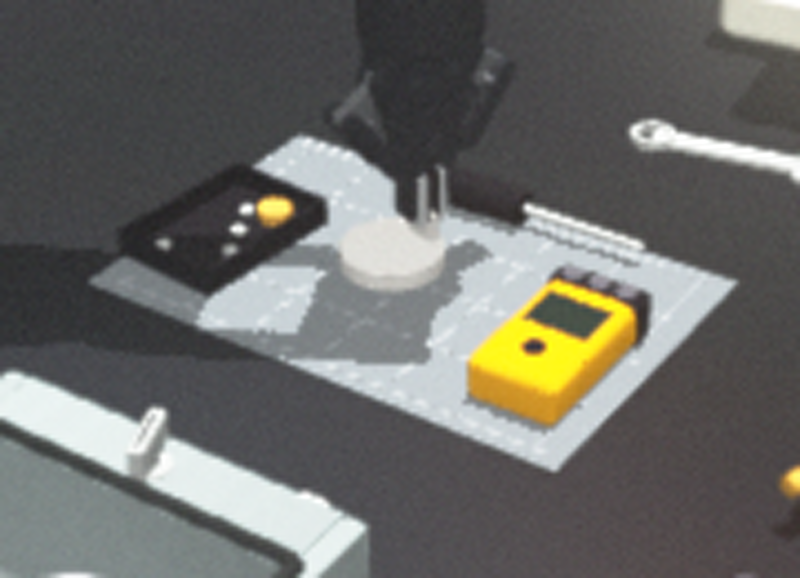

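The picture shows the lid at crop (392,255), just above the clear middle of the mat. I'll lower it until it touches.

```bash
python3 -m inch '[[0,0,0.005,0],[0,0,0.009,0],[0,0,0.012,0],[0,0,0.012,0]]'; python3 -m inch '[[0,0,0.001,0],[0,0,0.002,0],[0,0,0.002,0]]'
```

```text
clock: 6.68
tool_pos: [0.4519, 0.2644, 0.0281]
ee_rot: [-0.0, 0.183, 0.983, -0.0]
wrist_force: [-1.0, -0.5, -0.8]
grip_width: 0.071
finger_force: 60.8
clock: 7.05
tool_pos: [0.4521, 0.2644, 0.0262]
ee_rot: [-0.0, 0.183, 0.983, -0.0]
wrist_force: [-0.3, -0.2, -0.4]
grip_width: 0.069
finger_force: 60.8
```

```bash
python3 -m inch '[[0,0,0.001,0],[0,0,0.002,0],[0,0,0.002,0]]';python3 -m inch '[[0,0,0.001,0],[0,0,0.002,0],[0,0,0.002,0]]'
```

```text
clock: 7.42
tool_pos: [0.4523, 0.2645, 0.0249]
ee_rot: [0.0, 0.183, 0.983, 0.0]
wrist_force: [-1.5, -0.4, 5.2]
grip_width: 0.066
finger_force: 61.5
clock: 7.8
tool_pos: [0.4524, 0.2646, 0.0248]
ee_rot: [-0.0, 0.183, 0.983, -0.0]
wrist_force: [-7.3, -2.6, 19.0]
grip_width: 0.066
finger_force: 63.3
```

Touched down. I'll relieve the push, then release.

```bash
python3 -m inch '[[0,0,-0.002,0],[0,0,-0.0025,0]]'; python3 -m inch '[[0,0,0,0],[0,0,0,0],[0,0,0,0],[0,0,0,0]]' 0.55; python3 -m inch '[[0,0,-0.03,0],[0,0,-0.08,0],[0,0,-0.13,0],[0,0,-0.16,0],[0,0,-0.16,0]]'
python3 - <<'E'
from h import *
go([.502,-.0695,.17],13.4)
cv2.imwrite("pics/p2.png",cv2.resize(capture("side")[170:300,230:410],(400,289),interpolation=2)[:,:,::-1])
E
```

```text
clock: 8.05
tool_pos: [0.4526, 0.2645, 0.0249]
ee_rot: [0.0, 0.183, 0.983, 0.0]
wrist_force: [0.5, -0.1, -0.1]
grip_width: 0.07
finger_force: 60.9
clock: 8.55
tool_pos: [0.4521, 0.2643, 0.0246]
ee_rot: [-0.0, 0.183, 0.983, -0.0]
wrist_force: [-0.6, 0.3, -0.4]
grip_width: 0.453
finger_force: 0.0
clock: 9.18
tool_pos: [0.4544, 0.2653, 0.1881]
ee_rot: [0.003, 0.183, 0.983, 0.002]
wrist_force: [0.5, 0.3, -0.4]
grip_width: 0.446
finger_force: 0.0
shift [-0.1647 -0.2954  0.0176] tool y deg 68.9 roll 0.969 dist 0.339
```

View pics/p2.png

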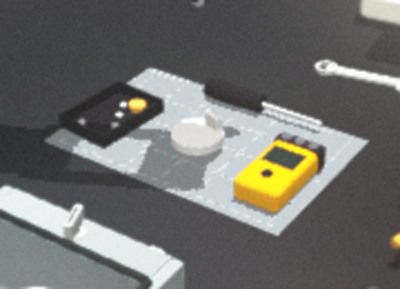

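The lid lies on the mat at crop (197,135). Next is the fastener.

```bash
python3 -m inch '[[-0.164,-0.295,0.018,0.97],[-0.164,-0.295,0.018,0.97],[-0.164,-0.295,0.018,0.97],[-0.164,-0.295,0.018,0.97],[-0.164,-0.295,0.018,0.97],[-0.164,-0.295,0.018,0.97],[-0.164,-0.295,0.018,0.97],[-0.164,-0.295,0.018,0.97],[-0.164,-0.295,0.018,0.97]]'
python3 - <<'E'
from h import *
go([.502,-.0695,.108],13.4);print(arm.state()['joints'].round(2))
E
```

```text
clock: 10.35
tool_pos: [0.4986, -0.0684, 0.1662]
ee_rot: [-0.001, 0.619, 0.785, -0.0]
wrist_force: [-0.2, 0.4, -0.2]
grip_width: 0.451
finger_force: 0.0
shift [-0.0019  0.0031  0.0582] tool y deg 13.5 roll 0.001 dist 0.058
[-0.31  0.12  1.78  0.    1.24 -0.54]
```

```bash
python3 -m inch '[[-0.002,0.003,0,0],[-0.002,0.003,0.03,0],[-0.002,0.003,0.057,0],[-0.002,0.003,0.057,0],[-0.002,0.003,0.057,0]]';python3 -m inch '[[0,0,0,0],[0,0,0,0],[0,0,0,0],[0,0,0,0],[0,0,0,0],[0,0,0,0]]' 1
```

```text
clock: 10.98
tool_pos: [0.5034, -0.071, 0.1108]
ee_rot: [0.001, 0.62, 0.785, 0.0]
wrist_force: [1.7, -0.5, 0.3]
grip_width: 0.449
finger_force: 0.0
clock: 11.72
tool_pos: [0.5042, -0.0714, 0.1114]
ee_rot: [0.002, 0.62, 0.784, 0.001]
wrist_force: [1.6, 1.0, 6.6]
grip_width: 0.086
finger_force: 60.6
```

```bash
python3 -m inch '[[0,0,0,-0.17],[0,0,0,-0.34],[0,0,0,-0.51],[0,0,0,-0.68],[0,0,0,-0.85],[0,0,0,-1.02],[0,0,0,-1.15],[0,0,0,-1.25],[0,0,0,-1.31],[0,0,0,-1.31]]'
python3 - <<'E'
from h import *
s=arm.state();go([.502,-.0695,.108],88);print(s['torque'],s['wrist_force'])
E
```

```text
clock: 12.98
tool_pos: [0.5057, -0.0697, 0.1114]
ee_rot: [0.004, 0.015, 1.0, 0.002]
wrist_force: [6.4, 6.9, 4.2]
grip_width: 0.079
finger_force: 60.5
shift [0.0037 0.     0.0034] tool y deg 88.3 roll 0.006 dist 0.005
[ 1.0600624  -1.02475383 -0.34042139] [6.35485293 6.88109731 4.19552307]
```

```bash
python3 -m inch '[[0,0,0,-0.03],[0,0,0,-0.04],[0,0,0,-0.04]]'
python3 - <<'E'
from h import *
s=arm.state();go([.502,-.0695,.108],88);print(s['torque'],s['wrist_force'])
E
python3 -m inch '[[0,0,0,0],[0,0,0,0],[0,0,0,0]]' 0.4; python3 -m inch '[[0,0,-0.04,0],[0,0,-0.1,0],[0,0,-0.15,0],[0,0,-0.2,0],[0,0,-0.24,0],[0,0,-0.24,0]]' 1
python3 - <<'E'
from h import *
cv2.imwrite("pics/f1.png",np.hstack([cv2.resize(capture("side")[200:340,110:330],(628,400),interpolation=2),cv2.resize(capture("top")[240:280,365:382+0],(170,400),interpolation=2)])[:,:,::-1])
E
```

```text
clock: 13.35
tool_pos: [0.5057, -0.0696, 0.1114]
ee_rot: [0.004, -0.004, 1.0, 0.002]
wrist_force: [6.5, 6.8, 2.9]
grip_width: 0.079
finger_force: 63.0
shift [0.0037 0.0002 0.0034] tool y deg 90.5 roll 0.043 dist 0.005
[ 1.09695997 -1.05850946 -0.93066372] [6.51284218 6.84345881 2.85977656]
clock: 13.72
tool_pos: [0.5018, -0.0712, 0.1093]
ee_rot: [-0.001, -0.006, 1.0, 0.0]
wrist_force: [-0.0, -0.8, 0.6]
grip_width: 0.601
finger_force: 0.0
clock: 14.48
tool_pos: [0.5042, -0.0719, 0.3541]
ee_rot: [0.004, -0.006, 1.0, -0.001]
wrist_force: [-0.6, -0.1, -0.1]
grip_width: -0.002
finger_force: 0.0
```

View pics/f1.png

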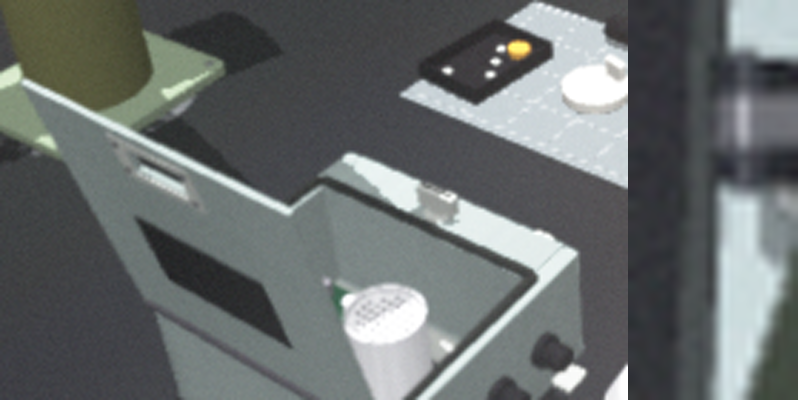

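The wing now lies along the case's x, across crop (438,200), against its stop. I've used all the picture views, so I'll go on by numbers. I'll cross over the door and come down behind it.

```bash
python3 - <<'E'
from h import *
go([.446,-.34,.36],90);go([.446,-.34,.285],90)
E
python3 -m inch '[[0.058,-0.05,-0.01,0],[0.058,-0.1,-0.01,0],[0.058,-0.15,-0.01,0],[0.058,-0.2,-0.01,0],[0.058,-0.24,-0.01,0],[0.058,-0.268,-0.01,0],[0.058,-0.268,-0.01,0],[0.058,-0.268,-0.01,0],[0.058,-0.268,0.03,0],[0.058,-0.268,0.069,0],[0.058,-0.268,0.069,0]]'
python3 - <<'E'
from h import *
go([.446,-.264,.285],90)
E
```

```text
shift [ 0.0594 -0.2681 -0.0106] tool y deg 90.7 roll 0.012 dist 0.275
shift [ 0.0594 -0.2681  0.0644] tool y deg 90.7 roll 0.012 dist 0.282
clock: 15.95
tool_pos: [0.4461, -0.3365, 0.2767]
ee_rot: [-0.003, -0.007, 1.0, 0.003]
wrist_force: [-0.5, -0.4, -0.4]
grip_width: -0.0
finger_force: 0.0
shift [-0.0009  0.0726 -0.0078] tool y deg 90.8 roll 0.014 dist 0.073
```

```bash
python3 -m inch '[[0,0.02,0,0],[0,0.035,0,0],[0,0.05,0,0],[0,0.063,-0.001,0],[0,0.075,-0.002,0],[0,0.09,-0.001,0],[0,0.106,0.001,0],[0,0.123,0.003,0],[0,0.123,0.003,0]]'
python3 - <<'E'
from h import *
cv2.imwrite("pics/d1.png",capture("side")[:,:,::-1]);cv2.imwrite("pics/d1t.png",capture("top")[:,:,::-1])
go([.446,-.2162,.2797])
a=cv2.imread("pics/d1.png");b=cv2.imread("pics/side0.png")
d=(cv2.absdiff(a,b).max(2)>40);d[:,:0]=0
# has the door left its old place: mean diff near old window & predicted new free corners
print("change at old slot/edge",d[245:265,150:190].mean(),d[230:260,120:150].mean())
for th in(1.77,1.31):print(th,proj("side",[[.39,-.2435+.2*np.cos(th),.1+.2*np.sin(th)],[.61,-.251+.2*np.cos(th),.1+.2*np.sin(th)]]).round())
E
```

```text
clock: 17.08
tool_pos: [0.4458, -0.2149, 0.277]
ee_rot: [-0.001, -0.007, 1.0, 0.001]
wrist_force: [-0.3, 0.0, -0.1]
grip_width: 0.002
finger_force: 0.0
shift [ 0.0001  0.0001 -0.0023] tool y deg 90.7 roll None dist 0.002
change at old slot/edge 0.78 0.25
1.77 [[117. 229.]
 [213. 275.]]
1.31 [[160. 206.]
 [254. 244.]]
```

```bash
python3 -m inch '[[0,0.023,0.008,0],[0,0.045,0.018,0],[0,0.065,0.031,0],[0,0.084,0.046,0],[0,0.1,0.064,0],[0,0.114,0.084,0],[0,0.125,0.105,0],[0,0.133,0.128,0],[0,0.133,0.128,0]]'
python3 - <<'E'
from h import *
cv2.imwrite("pics/d2.png",capture("side")[:,:,::-1])
go([.446,-.0825,.1518]);go([.446,-.0755,.12])
a=cv2.imread("pics/d2.png");b=cv2.imread("pics/d1.png");c=cv2.imread("pics/side0.png")
# free edge front corner: predicted px for angles, sample brightness strip there
for th in(.0,.1,.26,.4,.6,1.31):print(th,proj("side",[[.612,-.251+.2*np.cos(th),.1+.2*np.sin(th)],[.612,-.251+.1*np.cos(th),.1+.1*np.sin(th)]]).round().tolist())
for u,v in((290,265),(270,262),(250,270),(245,300),(230,320),(280,300)):print(u,v,c[v,u],b[v,u],a[v,u])
E
```

```text
clock: 18.3
tool_pos: [0.4422, -0.0821, 0.1471]
ee_rot: [-0.003, -0.007, 1.0, 0.001]
wrist_force: [0.3, -0.6, -0.1]
grip_width: 0.001
finger_force: 0.0
shift [-0.0025  0.0004 -0.0033] tool y deg 90.7 roll None dist 0.004
shift [-0.0027  0.0074  0.0286] tool y deg 90.7 roll None dist 0.03
0.0 [[311.0, 286.0], [282.0, 317.0]]
0.1 [[311.0, 279.0], [282.0, 313.0]]
0.26 [[309.0, 268.0], [280.0, 308.0]]
0.4 [[306.0, 259.0], [278.0, 304.0]]
0.6 [[299.0, 249.0], [274.0, 299.0]]
1.31 [[255.0, 244.0], [252.0, 302.0]]
290 265 [84 82 82] [85 81 81] [240 241 233]
270 262 [83 80 78] [84 84 79] [246 247 246]
250 270 [239 242 234] [146 144 134] [235 236 227]
245 300 [255 255 255] [156 158 146] [78 75 73]
230 320 [125 127 117] [158 161 148] [240 241 232]
280 300 [127 130 119] [128 126 117] [240 241 233]
```

```bash
python3 -m inch '[[0,0.003,0.008,0],[0,0.005,0.016,0],[0,0.006,0.024,0],[0,0.007,0.032,0],[0,0.008,0.038,0],[0,0.008,0.038,0]]'; python3 -m inch '[[0,0,0.003,0],[0,0,0.006,0],[0,0,0.006,0]]'
```

```text
clock: 19.1
tool_pos: [0.4439, -0.0756, 0.111]
ee_rot: [-0.001, -0.006, 1.0, 0.0]
wrist_force: [-0.1, -0.5, 0.2]
grip_width: -0.001
finger_force: 0.0
clock: 19.48
tool_pos: [0.4449, -0.0758, 0.1061]
ee_rot: [0.0, -0.006, 1.0, -0.0]
wrist_force: [-1.1, 0.6, 2.5]
grip_width: 0.003
finger_force: 1.3
```

```bash
python3 -m inch '[[0,0,0.001,0],[0,0,0.002,0],[0,0,0.002,0]]'; python3 -m inch '[[0,0,0.001,0],[0,0,0.002,0],[0,0,0.002,0]]'
```

```text
clock: 19.85
tool_pos: [0.4449, -0.0758, 0.1043]
ee_rot: [0.0, -0.006, 1.0, 0.0]
wrist_force: [-0.2, 1.9, 5.5]
grip_width: -0.002
finger_force: 2.6
clock: 20.23
tool_pos: [0.445, -0.0758, 0.1039]
ee_rot: [0.0, -0.006, 1.0, 0.0]
wrist_force: [-5.2, 2.8, 16.6]
grip_width: -0.004
finger_force: 8.4
```

```bash
python3 -m inch '[[0,0,0.0005,0],[0,0,0.0005,0],[0,0,0.0005,0],[0,0,0.0005,0]]'
python3 - <<'E'
from h import *
t=capture("top");g=t.min(2)[212:345,215:303];m=(g>235).astype(np.uint8)
c=max(cv2.findContours(m,0,2)[0],key=cv2.contourArea);(u,v),r=cv2.minEnclosingCircle(c)
print(onz("top",(u+215,v+212),.015),r,arm.state()['wrist_force'])
from cell import ticket
if arm.state()['wrist_force'][2]>9: print(ticket.sign_off())
E
```

```text
clock: 20.72
tool_pos: [0.445, -0.0758, 0.1039]
ee_rot: [0.0, -0.006, 1.0, -0.0]
wrist_force: [-7.4, 3.0, 20.4]
grip_width: -0.004
finger_force: 10.1
[0.44359254 0.24281718 0.015     ] 12.386944770812988 [-6.94175514  2.62993006 19.33835918]
the job is handed in; nothing more can be done
None
```

I handed the job in at about 21 s: the lid is on the clear middle of the mat, the fastener is turned to its stop in line with the slot, and the door is held flush with about 20 N; the hand-in returned no verdict.

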